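# Roll the solder reel up onto its pay-off rollers

## Task

The reel of solder with red flanges is parked at the foot of its lane in the sloped twin-lane reel stand. With the fingertips, nudge it steadily up its gutter until it drops in between the two rollers in front of the stop plate and stays there without rolling back, then take the hand away. Roll it, do not pick it up or flick it, and leave the blue reel, the tip cleaner, the cutters and the spray can where they are.

Things in the scene. Friction and masses are not known exactly. Their poses are not given: they have to be found in the camera images.
- ramp: Double gutter of the fixed grey reel stand, 192 mm long. Origin: on the divider between the lanes, at gutter floor level, at the inner face of the low front lip, 16 mm above the bench. x runs up the slope (8 degrees, away from the robot), y to the left lane, z square to the floor. Lane centres at y = +27.5 and -27.5 mm, 52 mm wide inside; side walls and divider 3 mm thick, 20 mm above floor.
- lip (a point): middle of the inner top edge of the front lip at the foot of the gutters: 9 mm above the gutter floor, lip 3 mm thick. A reel parked against it has its axle at ramp x = 23, z = 35 mm
- stop (a point): upright stop plate closing the head of both lanes: centre of its face, at ramp x = 189 mm; its top is 38 mm above floor level. A seated reel stands 5 mm short of it
- seat_l (a point): where the axle centre of a reel lies once seated between the rollers of the left lane (ramp x = 149, y = +27.5, z = 29 mm). Two freely turning black rollers, 16 mm diameter, lie across the lane 24 mm before and behind it, 1 mm proud of floor level (the gutter floor ends 12 mm before the front one's axle); crossing the front one a reel's axle rises to ramp z = 36 mm
- seat_r (a point): the same seated axle position in the right lane (ramp x = 149, y = -27.5, z = 29 mm), between the same kind of rollers
- red_reel: the reel to move: red flanges 70 mm in diameter, 4 mm thick, 46 mm wide overall; wound with silvery solder to 62 mm diameter over the 38 mm between the flanges; about 0.3 to 0.55 kg. Origin at its centre, mid-axle; y along the axle, across the lane; x and z turn as it rolls. It stands on its rims in one of the two lanes and rolls freely: let go on the slope, it rolls back to the lip
- blue_reel: a second reel of the same size and form with blue flanges, parked at the foot of the other lane; not to be moved. Origin at its centre
- tip_cleaner: loose yellow round tip cleaner with brass wool on top, 76 mm diameter, 64 mm high, beside the stand; leave alone. Origin at the centre of its underside
- cutters: loose side cutters lying flat, red handles, 135 mm long, about 15 mm high, beside the stand; leave alone. Origin at the pivot on the bench, x towards the jaws
- spray_can: loose red and black spray can with a white cap, 65 mm diameter, 153 mm high, standing to one side of the stand; leave alone. Origin at the centre of its underside
There are look-alikes about, which are no part of the job. There is more than one size of the part that bears ramp; the job needs the larger.

How it is judged:
On the way:
1. the fingers push the red reel up the middle of the slope, touching it (x of red_reel in the frame of ramp between 0.05 and 0.12 m and contact force between the fingers and red_reel above 0.05 N), for 0.1 s.
At the end, for the whole second after the job is handed in: the red reel rests between the two rollers at the head of its lane (axle within 5 mm of the seat along the lane, sunk below the front roller's crest, square to the lane), at rest; the blue reel has moved less than 12 mm, the tip cleaner, cutters and spray can less than 20 mm (x of red_reel in the frame of ramp between 0.144 and 0.154 m and z of red_reel in the frame of ramp between 0.024 and 0.0325 m and angle between the y axis of red_reel and the y axis of ramp, either way round below 0.12 rad and linear speed of red_reel below 0.02 m/s and angular speed of red_reel below 0.5 rad/s and distance of blue_reel from where it was at the start of the episode below 0.012 m and distance of each of tip_cleaner, cutters, spray_can from where it was at the start of the episode below 0.02 m); the robot touches nothing.
It fails at once if the red reel is lifted out of its gutter (axle more than 6 mm above where it rolls over the rollers) (z of red_reel in the frame of ramp above 0.042 m).
It fails at once if the red reel is flicked (faster than 0.55 m/s) (linear speed of red_reel above 0.55 m/s).
It fails at once if the blue reel is pushed from its place (distance of blue_reel from where it was at the start of the episode above 0.03 m).
It fails at once if a bystander is knocked away or over (distance of any of tip_cleaner, cutters, spray_can from where it was at the start of the episode above 0.03 m).
It also fails if it takes over 40 s, if anything falls off the work surface, if the arm or the gripper's body presses on something with over 40 N, if the wrist force passes 120 N, or if a joint passes its speed limit or range.

## Robot

A 7-joint arm with a two-finger parallel gripper is mounted at the origin on the work surface. World frame = base frame: x ahead of the robot, y to its left, z up, the work surface at z = 0. Lengths are in m, angles in rad, forces in N, time in s.
With the tool pointing down it reaches from about 0.4 to 0.85 m from the base axis. Payload 10.4 kg.
Tool frame: the origin (TCP) lies on the mounting face of the last link; the fingertips stand r.tips_ahead ahead of it and the grasp point (between the pads) lies 164 mm ahead of it (r.tips_ahead is the distance from the TCP to the fingertips, in m); z points along the fingers, y is the line along which they close (so a half turn about z gives the same grasp; the last joint's range is limited). The gripper opens to 87 mm and grips with 3 to 60 N. Pads are 19 mm wide; open, the fingers measure 117 mm over their backs; the gripper's body (75 mm by 190 mm) begins 51 mm behind the grasp point.
Start: joints at [-1.276, 0.332, -0.065, 1.46, 0.022, 1.35, -0.088], TCP at [0.195, 0.594, 0.405] pointing down, gripper open.
Joint ranges: [-2.6, 2.6], [-0.5, 2.12], [-1.47, 1.34], [0.16, 2.42], [-1.27, 4.41], [0.06, 2.06], [-2.6, 2.6]. Speed limits (rad/s): [2.22, 2.22, 2.79, 2.79, 3.14, 3.14, 3.14].

## Interface

Orientations are given as a unit quaternion [x, y, z, w].
In Python, from bench import telemetry, imaging, job, r gives the robot as it stands.
- The arm moves only by the tool move_arm, never from a script. Its argument "steps" is a list of rows, each an object of numbers: "dx", "dy", "dz": the shift along the tool's x, y, z in cm; "spin": the turn about the tool's z in rad. In form: [{"dx": .., "dy": .., "dz": .., "spin": ..}, ...]. A call has 1 to 12 rows; each row shifts and turns the commanded pose from where the row before left it, along the tool's axes as they then stand; what a row does not reach is not made up. A row lasts 1/10 s, in which the tool goes at most 50 mm and 8.59 degrees, less where a joint would pass 70% of its speed; a pose out of reach is approached as far as the arm can. A call with a gripper value outside its range is refused whole. "claw" is the finger opening in cm, from 0 to 8.7, set as the call begins (left out, the last holds). The fingers move at their own pace and stop on an object; "squeeze" is the grip in N (left out, the last holds). Time passes only in rows, so rows that do not move let the fingers close. It gives the time, the measured TCP pose, the force, the opening and the grip force at its end, in the units of the state.
- telemetry.read_state(): the state, without advancing time (a new reading comes with each control period).
- imaging.camera(name): name is "scene" or "top"; returns a dict with "img" (420x560x3 uint8, red, green, blue), "camera_matrix" (3x3 intrinsics, pixels), "D" ([k1, k2, p1, p2, k3] as OpenCV has them; the pictures are not rectified), "R" (3x3) and "t" (3): a world point X has camera coordinates R X + t. Camera axes: x right, y down, z forward; pixel columns grow to the right and rows downward; lengths in m; the calibration is good to about 2 mm. A picture is of the moment at which its call begins. There is no depth.
- job.close_job(): hands the job in; it is judged then, once.
The state is a dict: "time": time; "joint_positions": joint angles; "joint_vel": joint speeds; "joint_torque": joint torques, N m; "ee_pos": TCP position; "eef_rot": TCP orientation; "ft_force": force on the tool from outside, world axes, zero at the start; "torque": the same for the moment, N m; "width": finger opening in m; "grip_force": force on a finger pad.
Only numpy, scipy, OpenCV 4.12 (cv2) and the standard library are available. Lean on these libraries where they do the work, as an engineer would, in place of code of your own. Each camera call takes 0.05 s, during which the arm holds its last target. There are 200 camera calls.

## Working session

There is one attempt and no reset: what is moved stays moved. The work goes in short steps, Python scripts to look and compute and a tool call to move; the robot and the scene stay as the last step left them, time stands still between calls to the robot, and variables do not carry over. Pictures are saved under pics/ and viewed, at most 10 in all, crops included, and the job is handed in when it is done.

Besides the shell and the picture viewer there is one more tool, called after "Emit:" as a command line: name --argument value ..., lists and objects as JSON in quotes. move_arm: Moves the arm, as the interface text tells. Its arguments: {"type":"object","properties":{"steps":{"type":"array","items":{"type":"object","properties":{"dx":{"type":"number"},"dy":{"type":"number"},"dz":{"type":"number"},"spin":{"type":"number"}}}},"claw":{"type":"number"},"squeeze":{"type":"number"}},"required":["steps"]}

```bash
ls; mkdir -p pics
python3 - <<'E'
from bench import telemetry, imaging, job, r
import cv2, pickle
d={}
for n in ("scene","top"):
    c=imaging.camera(n); d[n]=c
    cv2.imwrite(f"pics/{n}0.png",c["img"][:,:,::-1])
    print(n,c["camera_matrix"],c["D"],c["R"],c["t"])
pickle.dump(d,open("c0.pkl","wb"))
s=telemetry.read_state(); print(s, r.tips_ahead)
E
```

```text
pics
scene [[522.01650324   0.         279.94222371]
 [  0.         522.01650324 219.88040292]
 [  0.           0.           1.        ]] [0.01580071 0.         0.         0.         0.        ] [[ 0.69001572  0.72364295  0.01480497]
 [ 0.50532126 -0.46699326 -0.72564986]
 [-0.51819759  0.50819108 -0.68790486]] [-0.49515788 -0.19565965  1.52751667]
top [[431.82502368   0.         277.59515382]
 [  0.         431.82502368 214.51012543]
 [  0.           0.           1.        ]] [-0.05484071  0.          0.          0.          0.        ] [[-0.01697345 -0.99969894 -0.01771788]
 [-0.98491047  0.01976955 -0.17193179]
 [ 0.1722303   0.01453225 -0.98494951]] [0.16031472 0.60781531 1.04707395]
{'time': 0.1, 'joint_positions': array([-1.2756079 ,  0.33279721, -0.06467681,  1.46085634,  0.02156644,
        1.34989822, -0.0884935 ]), 'joint_vel': array([ 0.00026988, -0.00252115, -0.00072507, -0.00090556, -0.0012501 ,
       -0.00134972,  0.00128031]), 'joint_torque': array([ 1.53613753e-03, -6.24545503e+01,  2.44499225e-02, -3.90711486e+01,
       -6.15559984e-02,  3.67208314e-02,  7.57864086e-05]), 'ee_pos': array([0.1952554 , 0.59359512, 0.40404092]), 'eef_rot': array([ 1.58228196e-01,  9.87402369e-01, -6.27150208e-04, -8.41475402e-05]), 'ft_force': array([ 0.83211777, -0.70089167, -0.1009121 ]), 'torque': array([-0.00633824, -0.05068324,  0.06890187]), 'grip_force': 0.0, 'width': 0.08691219341042858} 0.1822
```

View pics/scene0.png

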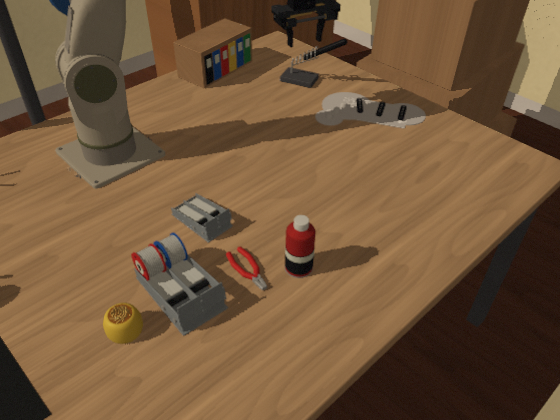

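View pics/top0.png

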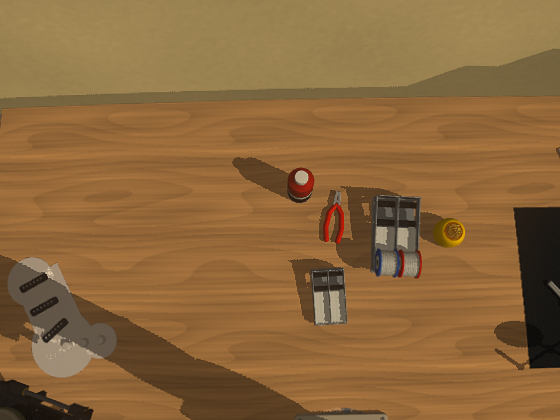

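The scene view shows the larger stand at about (180,280) with red and blue reels at its foot. In the top view the stand spans about (371–421, 195–277), with red in the right lane at (410,263) and blue at (387,263). The smaller look-alike stand is at (330,297). I'll enlarge both views for the corners.

Run:
```python
import cv2,pickle,numpy as np
d=pickle.load(open("c0.pkl","rb"))
a=d["top"]["img"][185:285,360:430]; b=d["scene"]["img"][225:335,125:230]
a=cv2.resize(a,None,fx=5.6,fy=5.6,interpolation=cv2.INTER_CUBIC); b=cv2.resize(b,None,fx=3.8,fy=3.8,interpolation=cv2.INTER_CUBIC)
o=np.zeros((560,a.shape[1]+b.shape[1],3),np.uint8); o[:a.shape[0],:a.shape[1]]=a;o[:b.shape[0],a.shape[1]:]=b
print(a.shape,b.shape)
cv2.imwrite("pics/crop.png",o[:,:,::-1])
```

```text
(560, 392, 3) (418, 399, 3)
```

View pics/crop.png

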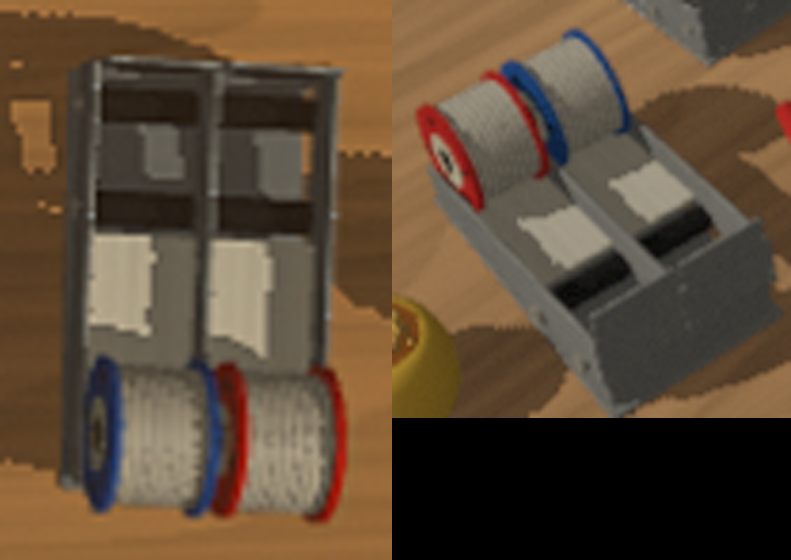

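```bash
cat > h.py <<'E'
import cv2,pickle,numpy as np
def ray(c,p):
    K=c["camera_matrix"];u=cv2.undistortPoints(np.array([[p]],float),K,np.array(c["D"]))[0,0]
    R=np.array(c["R"]);return -R.T@np.array(c["t"]), R.T@np.array([u[0],u[1],1.])
def plane(c,p,z):
    o,v=ray(c,p);return o+v*(z-o[2])/v[2]
def tri(c1,p1,c2,p2):
    o1,v1=ray(c1,p1);o2,v2=ray(c2,p2)
    s=np.linalg.lstsq(np.c_[v1,-v2],o2-o1,rcond=None)[0]
    a,b=o1+s[0]*v1,o2+s[1]*v2
    return (a+b)/2,np.linalg.norm(a-b)
def mask(img,col):
    h=cv2.cvtColor(img,cv2.COLOR_RGB2HSV);H,S,V=[h[...,i].astype(int) for i in range(3)]
    return {"red":((H<7)|(H>172))&(S>150)&(V>60),"blue":(H>100)&(H<130)&(S>110)&(V>40)}[col]
E
python3 - <<'E'
from h import *
np.set_printoptions(precision=4,suppress=True)
d=pickle.load(open("c0.pkl","rb"));T,S=d["top"],d["scene"]
t=lambda x,y:(x/5.6+360-.4,y/5.6+185-.4); s=lambda x,y:((x-392)/3.8+125-.4,y/3.8+225-.4)
for n,a,b in (("stopR",t(340,70),s(590,318)),("stopL",t(85,62),s(757,222))):
    print(n,plane(T,a,.080),plane(S,b,.080),tri(T,a,S,b))
print("divider at stop top z",plane(T,t(213,65),.080),"divider z62 seat",plane(T,t(205,235),.016+.115*.139+.020), plane(T,t(200,362),.016+.06*.139+.020))
print("left wall", plane(T,t(92,235),.016+.115*.139+.020))
for col in("red","blue"):
  for n,c,box in(("top",T,(185,285,360,430)),("scene",S,(225,300,125,195))):
    m=np.zeros(c["img"].shape[:2],bool);y0,y1,x0,x1=box;m[y0:y1,x0:x1]=mask(c["img"],col)[y0:y1,x0:x1]
    k,l,st,ce=cv2.connectedComponentsWithStats(m.astype(np.uint8))
    for i in range(1,k):
      if st[i,4]>15: print(col,n,st[i],ce[i],plane(c,ce[i],.0539),plane(c,(st[i,0]+st[i,2]/2-.5,st[i,1]+st[i,3]/2-.5),.0539))
E
```

```text
stopR [ 0.6433 -0.2099  0.08  ] [ 0.6473 -0.2152  0.08  ] (array([ 0.644 , -0.2125,  0.0743]), np.float64(0.0017945001380576513))
stopL [ 0.6492 -0.0956  0.08  ] [ 0.6561 -0.1118  0.08  ] (array([ 0.6495, -0.102 ,  0.0664]), np.float64(0.008596651246767189))
divider at stop top z [ 0.6467 -0.1529  0.08  ] divider z62 seat [ 0.5739 -0.1518  0.052 ] [ 0.517  -0.1478  0.0443]
left wall [ 0.575  -0.1004  0.052 ]
red top [398 250   6  27  86] [401.2558 263.1744] [ 0.4809 -0.1582  0.0539] [ 0.4814 -0.1563  0.0539]
red top [415 251   7  27  57] [419.193 264.614] [ 0.4764 -0.203   0.0539] [ 0.478  -0.2001  0.0539]
red scene [149 244  17  28  66] [159.4242 256.2424] [ 0.4857 -0.1504  0.0539] [ 0.4852 -0.1565  0.0539]
red scene [131 253  18  28 133] [140.203  264.4812] [ 0.4776 -0.1949  0.0539] [ 0.4816 -0.1992  0.0539]
blue top [378 250   4  26  34] [379.6176 263.7353] [ 0.4807 -0.1038  0.0539] [ 0.4838 -0.1037  0.0539]
blue top [395 250   5  26  31] [397.2581 263.5484] [ 0.4802 -0.1481  0.0539] [ 0.4829 -0.1476  0.0539]
blue scene [172 233  16  27  42] [180.9286 244.619 ] [ 0.4888 -0.0944  0.0539] [ 0.4901 -0.0994  0.0539]
blue scene [154 242  17  26 112] [163.5982 253.4464] [ 0.4849 -0.1388  0.0539] [ 0.4851 -0.1432  0.0539]
```

```bash
cat >> h.py <<'E'
def onslope(c,p,o,yaw,h):
    "ray onto ramp-plane at ramp z=h; returns ramp x,y given origin guess"
    a=np.radians(8);ex0=np.array([np.cos(yaw),np.sin(yaw),0]);ey=np.array([-np.sin(yaw),np.cos(yaw),0])
    ex=ex0*np.cos(a)+np.array([0,0,np.sin(a)]);ez=np.cross(ex,ey)
    q,v=ray(c,p);w=q+v*((h-(q-o)@ez)/(v@ez));return np.array([(w-o)@ex,(w-o)@ey])
E
python3 - <<'E'
from h import *
np.set_printoptions(precision=4,suppress=True,linewidth=150)
d=pickle.load(open("c0.pkl","rb"));T=d["top"]
h=cv2.cvtColor(T["img"],cv2.COLOR_RGB2HSV);S=h[...,1].astype(float)
o=np.array([.464,-.149,.016]);yaw=-.05
P=[];
for r in range(200,250,3):
    row=S[r,412:430]; j=[i for i in range(17) if row[i]<90<=row[i+1]]
    if j:
        i=j[-1];u=412+i+(90-row[i])/(row[i+1]-row[i]); P.append((u,r))
Q=np.array([onslope(T,p,o,yaw,.020) for p in P]);
print(np.c_[np.array(P),Q]); k=np.polyfit(Q[:,0],Q[:,1],1);print("right wall outer slope,y0",k)
for r in (205,215,240,246): print(r,S[r,368:424].astype(int).tolist()); print(h[r,368:424,2].tolist())
E
```

```text
[[419.8333 200.       0.1833  -0.0563]
 [419.9231 203.       0.1756  -0.0567]
 [419.6867 206.       0.168   -0.0562]
 [419.7284 209.       0.1603  -0.0565]
 [419.7867 212.       0.1527  -0.0568]
 [419.8243 215.       0.145   -0.057 ]
 [419.4697 218.       0.1374  -0.0562]
 [419.4603 221.       0.1297  -0.0564]
 [419.0385 224.       0.1221  -0.0554]
 [419.1754 227.       0.1145  -0.0559]
 [418.9107 230.       0.1068  -0.0554]
 [419.05   233.       0.0992  -0.0559]
 [418.5909 236.       0.0916  -0.0549]
 [418.6071 239.       0.0839  -0.0551]
 [418.2763 242.       0.0763  -0.0545]
 [418.32   245.       0.0687  -0.0547]
 [417.8246 248.       0.0611  -0.0536]]
right wall outer slope,y0 [-0.0207 -0.0532]
205 [158, 157, 155, 145, 51, 66, 77, 61, 51, 44, 131, 124, 121, 121, 115, 116, 119, 113, 121, 113, 137, 131, 127, 111, 131, 131, 137, 87, 62, 58, 46, 66, 121, 113, 110, 110, 104, 108, 110, 116, 110, 121, 124, 134, 131, 137, 140, 137, 108, 73, 63, 34, 121, 154, 159, 159]
[145, 86, 89, 88, 65, 66, 63, 59, 75, 92, 39, 41, 42, 42, 42, 44, 43, 43, 42, 43, 39, 39, 38, 39, 39, 39, 39, 47, 58, 66,
[... 897 characters left out ...]
2, 175, 161, 98, 102, 102, 103, 105, 106, 105, 107, 89, 46, 79, 148, 180, 177, 176, 175, 177, 175, 171, 173, 178, 140, 100, 101, 102, 103, 105, 105, 105, 86, 62, 48, 109, 148, 151, 151, 152, 154]
246 [154, 157, 149, 108, 54, 65, 57, 45, 61, 62, 57, 62, 60, 58, 58, 59, 59, 61, 60, 61, 59, 59, 59, 58, 58, 58, 61, 60, 44, 50, 56, 59, 59, 60, 59, 60, 59, 59, 58, 58, 63, 60, 61, 59, 59, 59, 60, 57, 65, 58, 67, 143, 160, 157, 159, 158]
[96, 96, 94, 73, 57, 55, 67, 108, 109, 107, 107, 107, 107, 106, 105, 103, 104, 105, 106, 105, 103, 104, 104, 105, 105, 102, 80, 51, 82, 108, 105, 104, 103, 102, 99, 141, 168, 174, 180, 140, 102, 102, 101, 104, 104, 104, 106, 90, 63, 53, 111, 146, 150, 149, 148, 147]
```

Run:
```python
from h import *
np.set_printoptions(precision=4,suppress=True,linewidth=150)
d=pickle.load(open("c0.pkl","rb"));T,S=d["top"],d["scene"]
o=np.array([.4635,-.147,.016]);yaw=-.07
print("walls row215/240 top:",[onslope(T,p,o,yaw,.020) for p in((376.1,215),(397.6,215),(419,215),(375.4,240),(396.3,240),(418,240))])
# red/blue flange rim: uppermost visible rim points -> rear-bottom row edges
for col,box in(("red",(240,285,395,425)),("blue",(240,285,372,402))):
    m=mask(T["img"],col);y0,y1,x0,x1=box
    for r in(252,256,260,264,268,272,276): print(col,r,(np.flatnonzero(m[r,x0:x1])+x0).tolist())
# reel rear silhouette in scene hard; stop corners: red flange of scene outer face centroid vs ramp
print("stop outer top",[onslope(T,p,o,yaw,.038) for p in((397.6,196.2),(420.3,197.1))])
# outer (right) flange of red in scene: ellipse centre on its plane
m=np.zeros(S["img"].shape[:2],np.uint8);m[245:285,125:152]=mask(S["img"],"red")[245:285,125:152]
c=max(cv2.findContours(m,cv2.RETR_EXTERNAL,cv2.CHAIN_APPROX_NONE)[0],key=len);e=cv2.fitEllipse(c);print(e,onslope(S,e[0],o,yaw,.035))
```

```text
walls row215/240 top: [array([0.1413, 0.0553]), array([0.144 , 0.0006]), array([ 0.1467, -0.054 ]), array([0.0777, 0.0543]), array([0.0803, 0.0012]), array([ 0.083, -0.054])]
red 252 [399, 400, 401, 402, 417, 418, 419]
red 256 [400, 401, 402, 403, 419, 420]
red 260 [402, 403, 420, 421]
red 264 [402, 403, 420, 421]
red 268 [401, 402, 403, 419, 420, 421]
red 272 [399, 400, 401, 402, 419, 420]
red 276 [399, 400, 401, 417, 418]
blue 252 [380, 397]
blue 256 [380, 398]
blue 260 [380, 381, 398]
blue 264 [380, 398]
blue 268 [379, 380, 397, 398]
blue 272 [379, 397]
blue 276 []
stop outer top [array([0.1903, 0.007 ]), array([ 0.1908, -0.0501])]
((139.6326904296875, 265.2272033691406), (7.328434467315674, 29.02533721923828), 150.13278198242188) [ 0.0238 -0.0488]
```

Emit:
move_arm --steps '[{"dz": -1, "spin": -0.1}, {"spin": -0.1}, {"spin": -0.048}]' --claw 0.8

```text
$.steps[0]: bad value
```

Emit:
move_arm --steps '[{"dx": 0, "dy": 0, "dz": 0, "spin": -0.1}, {"dx": 0, "dy": 0, "dz": 0, "spin": -0.1}, {"dx": 0, "dy": 0, "dz": 0, "spin": -0.048}, {"dx": 0, "dy": 0, "dz": 0, "spin": 0}]' --claw 0.8

```text
time: 0.5
ee_pos: [0.1953, 0.5936, 0.4043]
eef_rot: [0.035, 0.999, -0.0, -0.0]
ft_force: [-0.7, 0.4, -0.3]
width: 0.063
grip_force: 0.0
```

Emit:
move_arm --steps '[{"dx": -2.6, "dy": -3.1, "dz": 0, "spin": 0}, {"dx": -2.6, "dy": -3.1, "dz": 0, "spin": 0}, {"dx": -2.6, "dy": -3.1, "dz": 0, "spin": 0}, {"dx": -2.6, "dy": -3.1, "dz": 0, "spin": 0}, {"dx": -2.6, "dy": -3.1, "dz": 0, "spin": 0}, {"dx": -2.6, "dy": -3.1, "dz": 0, "spin": 0}, {"dx": -2.6, "dy": -3.1, "dz": 0, "spin": 0}, {"dx": -2.6, "dy": -3.1, "dz": 0, "spin": 0}, {"dx": -2.6, "dy": -3.1, "dz": 0, "spin": 0}, {"dx": -2.6, "dy": -3.1, "dz": 0, "spin": 0}, {"dx": -2.6, "dy": -3.1, "dz": 0, "spin": 0}, {"dx": -2.6, "dy": -3.1, "dz": 0, "spin": 0}]'

```text
time: 1.7
ee_pos: [0.4812, 0.1993, 0.4048]
eef_rot: [0.036, 0.999, 0.0, 0.0]
ft_force: [0.5, 1.0, 0.0]
width: 0.0077
grip_force: 0.0
```

Emit:
move_arm --steps '[{"dx": 0.39, "dy": -3.74, "dz": 0, "spin": 0}, {"dx": 0.39, "dy": -3.74, "dz": 0, "spin": 0}, {"dx": 0.39, "dy": -3.74, "dz": 0, "spin": 0}, {"dx": 0.39, "dy": -3.74, "dz": 0, "spin": 0}, {"dx": 0.39, "dy": -3.74, "dz": 0, "spin": 0}, {"dx": 0.39, "dy": -3.74, "dz": 0, "spin": 0}, {"dx": 0.39, "dy": -3.74, "dz": 0, "spin": 0}, {"dx": 0.39, "dy": -3.74, "dz": 0, "spin": 0}, {"dx": 0.39, "dy": -3.74, "dz": 0, "spin": 0}, {"dx": 0.39, "dy": -3.74, "dz": 0, "spin": 0}, {"dx": 0, "dy": 0, "dz": 0, "spin": 0}, {"dx": 0, "dy": 0, "dz": 0, "spin": 0}]'

```text
time: 2.9
ee_pos: [0.4154, -0.1699, 0.4046]
eef_rot: [0.036, 0.999, 0.0, -0.0]
ft_force: [0.6, 0.1, 0.4]
width: 0.0078
grip_force: 0.0
```

Emit:
move_arm --steps '[{"dx": 0, "dy": 0, "dz": 2.3, "spin": 0}, {"dx": 0, "dy": 0, "dz": 2.3, "spin": 0}, {"dx": 0, "dy": 0, "dz": 2.3, "spin": 0}, {"dx": 0, "dy": 0, "dz": 2.3, "spin": 0}, {"dx": 0, "dy": 0, "dz": 2.3, "spin": 0}, {"dx": 0, "dy": 0, "dz": 2.3, "spin": 0}, {"dx": 0, "dy": 0, "dz": 2.3, "spin": 0}, {"dx": 0, "dy": 0, "dz": 2.3, "spin": 0}, {"dx": 0, "dy": 0, "dz": 0, "spin": 0}, {"dx": 0, "dy": 0, "dz": 0, "spin": 0}]'

```text
time: 3.9
ee_pos: [0.4159, -0.1688, 0.221]
eef_rot: [0.035, 0.999, 0.0, -0.0]
ft_force: [0.1, -0.4, 0.1]
width: 0.0079
grip_force: 0.0
```

```bash
cat > look.py <<'E'
import sys
from bench import telemetry, imaging
from h import *
n=sys.argv[1];a=imaging.camera("top")["img"][165:290,345:445];b=imaging.camera("scene")["img"][190:340,90:240]
a=cv2.resize(a,(400,500),interpolation=cv2.INTER_CUBIC); b=cv2.resize(b,(400,400),interpolation=cv2.INTER_CUBIC)
o=np.zeros((500,800,3),np.uint8);o[:,:400]=a;o[:400,400:]=b
cv2.imwrite(f"pics/{n}.png",o[:,:,::-1]);s=telemetry.read_state();print(s["time"],s["ee_pos"],s["ft_force"])
E
python3 look.py p1
```

```text
4.0 [ 0.41621497 -0.16920128  0.22177708] [-0.37029645 -0.17643978  0.87812969]
```

View pics/p1.png

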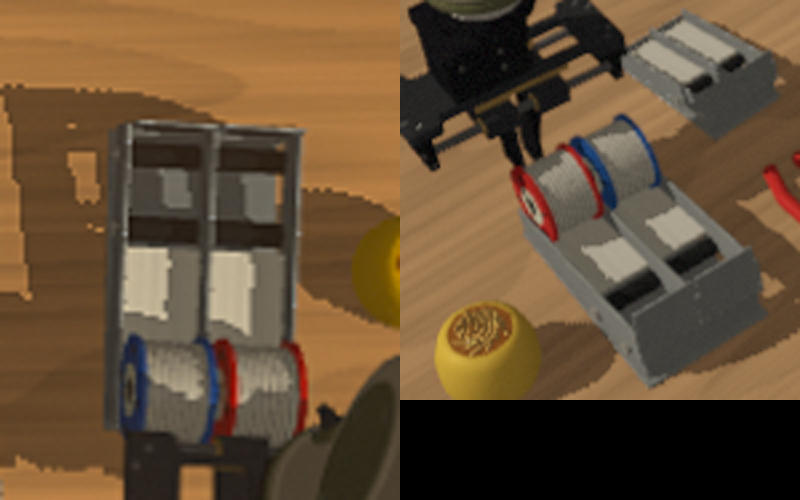

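The crop shows the fingers coming down just behind the red reel, at right panel (530,140). Next I check their lateral alignment by projection.

Run:
```python
from h import *
d=pickle.load(open("c0.pkl","rb"))
for n,(ox,oy,k,px) in {"top":(345,165,4,0),"scene":(90,190,400/150,400)}.items():
    c=d[n]
    P=np.array([[.416,-.169,.04],[.416,-.169,.09],[.422,-.076,.11],[.479,-.175,.0539]])
    u=cv2.projectPoints(P,cv2.Rodrigues(np.array(c["R"]))[0],np.array(c["t"]),c["camera_matrix"],np.array(c["D"]))[0][:,0]
    print(n,((u-[ox,oy])*k+[px,0]).round())
```

```text
top [[243. 497.]
 [266. 497.]
 [117. 490.]
 [252. 395.]]
scene [[523. 155.]
 [513. 113.]
 [606.  48.]
 [556. 187.]]
```

Run:
```python
from bench import imaging
from h import *
c=imaging.camera("scene");b=c["img"][215:285,110:190]
P=np.array([[.416,-.169,.04],[.416,-.169,.075],[.4613+.0179,-.175,.0539]])
u=cv2.projectPoints(P,cv2.Rodrigues(np.array(c["R"]))[0],np.array(c["t"]),c["camera_matrix"],np.array(c["D"]))[0][:,0]
b=cv2.resize(b,None,fx=8,fy=8,interpolation=cv2.INTER_CUBIC)
for p in u: cv2.drawMarker(b,tuple(int(v) for v in (p-[110,215]+.5)*8),(0,255,0),cv2.MARKER_CROSS,14,1)
cv2.imwrite("pics/z.png",b[:,:,::-1])
```

```text
(no output)
```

View pics/z.png

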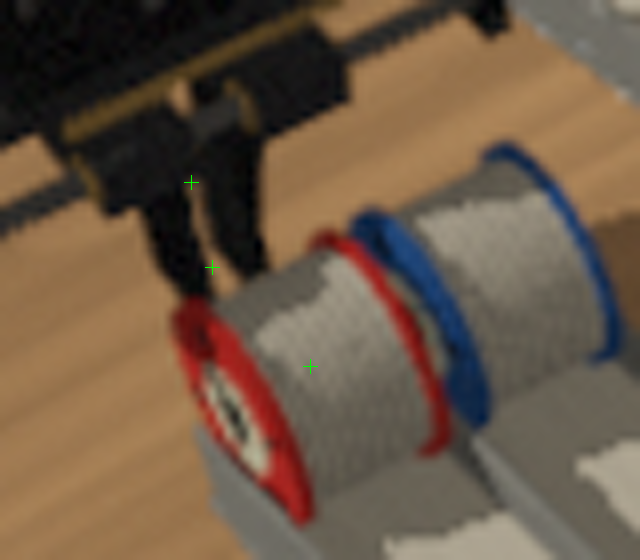

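The fingertip gap sits at the projected TCP mark (212,267), and the red reel's centre is at about (314,378) against the predicted (310,366). Alignment is good, so I start pushing.

Emit:
move_arm --steps '[{"dx": -0.3, "dy": -0.1, "dz": 0, "spin": 0}, {"dx": -0.3, "dy": 0, "dz": 0, "spin": 0}, {"dx": -0.3, "dy": 0, "dz": 0, "spin": 0}, {"dx": -0.3, "dy": 0, "dz": 0, "spin": 0}, {"dx": -0.3, "dy": 0, "dz": 0, "spin": 0}, {"dx": -0.2, "dy": 0, "dz": -0.028, "spin": 0}, {"dx": -0.2, "dy": 0, "dz": -0.028, "spin": 0}, {"dx": -0.2, "dy": 0, "dz": -0.028, "spin": 0}, {"dx": -0.2, "dy": 0, "dz": -0.028, "spin": 0}, {"dx": -0.2, "dy": 0, "dz": -0.028, "spin": 0}, {"dx": -0.2, "dy": 0, "dz": -0.028, "spin": 0}, {"dx": -0.2, "dy": 0, "dz": -0.028, "spin": 0}]'

```text
time: 5.25
ee_pos: [0.4444, -0.1725, 0.2226]
eef_rot: [0.035, 0.999, 0.0, -0.0]
ft_force: [-1.6, 1.2, 1.1]
width: 0.0078
grip_force: 1.0
```

Emit:
move_arm --steps '[{"dx": -0.25, "dy": 0, "dz": -0.035, "spin": 0}, {"dx": -0.25, "dy": 0, "dz": -0.035, "spin": 0}, {"dx": -0.25, "dy": 0, "dz": -0.035, "spin": 0}, {"dx": -0.25, "dy": 0, "dz": -0.035, "spin": 0}, {"dx": -0.25, "dy": 0, "dz": -0.035, "spin": 0}, {"dx": -0.25, "dy": 0, "dz": -0.035, "spin": 0}, {"dx": -0.25, "dy": 0, "dz": -0.035, "spin": 0}, {"dx": -0.25, "dy": 0, "dz": -0.035, "spin": 0}, {"dx": -0.25, "dy": 0, "dz": -0.035, "spin": 0}, {"dx": -0.25, "dy": 0, "dz": -0.035, "spin": 0}, {"dx": -0.25, "dy": 0, "dz": -0.035, "spin": 0}, {"dx": -0.25, "dy": 0, "dz": -0.035, "spin": 0}]'

```text
time: 6.45
ee_pos: [0.4746, -0.1746, 0.2269]
eef_rot: [0.035, 0.999, 0.0, 0.0]
ft_force: [-2.5, 0.4, 1.4]
width: 0.0079
grip_force: 1.0
```

```bash
python3 look.py p2
```

```text
6.55 [ 0.47487198 -0.17454619  0.22697292] [-0.57139274  0.21611561 -1.0361242 ]
```

View pics/p2.png

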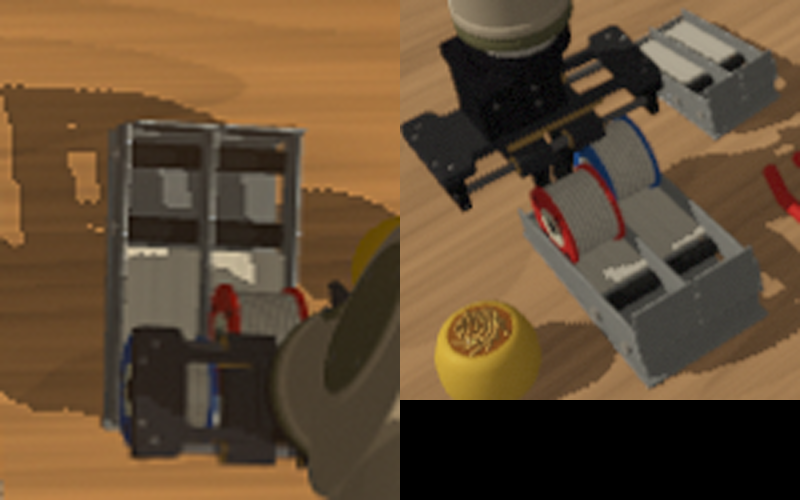

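The red reel has rolled to about mid-slope (right panel 578,215), square in its lane. The blue reel is unmoved at (620,160). I keep pushing.

Emit:
move_arm --steps '[{"dx": -0.25, "dy": 0, "dz": -0.035, "spin": 0}, {"dx": -0.25, "dy": 0, "dz": -0.035, "spin": 0}, {"dx": -0.25, "dy": 0, "dz": -0.035, "spin": 0}, {"dx": -0.25, "dy": 0, "dz": -0.035, "spin": 0}, {"dx": -0.25, "dy": 0, "dz": -0.035, "spin": 0}, {"dx": -0.25, "dy": 0, "dz": -0.035, "spin": 0}, {"dx": -0.25, "dy": 0, "dz": -0.035, "spin": 0}, {"dx": -0.25, "dy": 0, "dz": -0.035, "spin": 0}, {"dx": -0.25, "dy": 0, "dz": -0.035, "spin": 0}, {"dx": -0.25, "dy": 0, "dz": -0.035, "spin": 0}, {"dx": -0.25, "dy": 0, "dz": -0.035, "spin": 0}, {"dx": -0.25, "dy": 0, "dz": -0.035, "spin": 0}]'

```text
time: 7.75
ee_pos: [0.5045, -0.1767, 0.2311]
eef_rot: [0.035, 0.999, 0.0, 0.0]
ft_force: [-2.8, 0.9, 1.9]
width: 0.0079
grip_force: 1.0
```

Emit:
move_arm --steps '[{"dx": -0.25, "dy": 0, "dz": -0.035, "spin": 0}, {"dx": -0.25, "dy": 0, "dz": -0.035, "spin": 0}, {"dx": -0.25, "dy": 0, "dz": -0.035, "spin": 0}, {"dx": -0.25, "dy": 0, "dz": -0.035, "spin": 0}, {"dx": -0.25, "dy": 0, "dz": -0.035, "spin": 0}, {"dx": -0.25, "dy": 0, "dz": -0.035, "spin": 0}, {"dx": -0.25, "dy": 0, "dz": -0.035, "spin": 0}, {"dx": -0.2, "dy": 0, "dz": -0.028, "spin": 0}, {"dx": -0.2, "dy": 0, "dz": -0.028, "spin": 0}, {"dx": -0.15, "dy": 0, "dz": -0.021, "spin": 0}, {"dx": -0.15, "dy": 0, "dz": -0.021, "spin": 0}, {"dx": -0.15, "dy": 0, "dz": -0.021, "spin": 0}]'

```text
time: 8.95
ee_pos: [0.5304, -0.1785, 0.2348]
eef_rot: [0.035, 0.999, 0.0, 0.0]
ft_force: [-1.3, -0.4, 0.9]
width: 0.0079
grip_force: 0.5
```

```bash
python3 look.py p3
```

```text
9.05 [ 0.53059632 -0.17842945  0.23479943] [-0.88503894  0.04728361 -0.85820072]
```

View pics/p3.png

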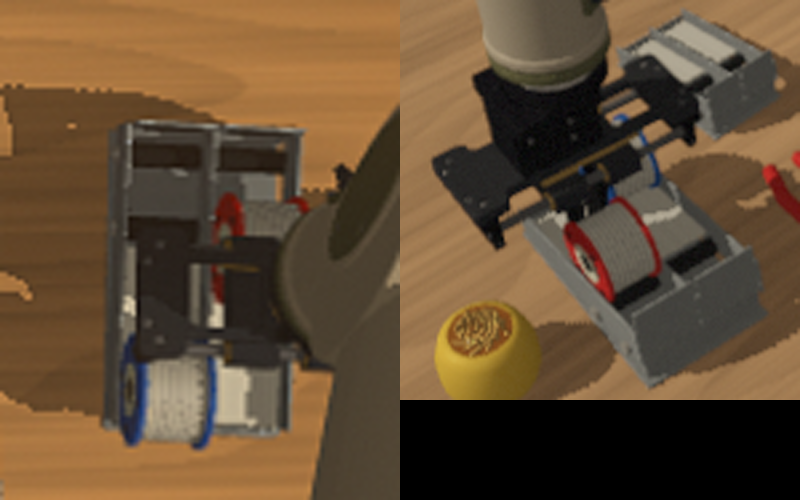

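The reel is at the front roller (right panel 612,250), square and still just short of the crest. I continue slowly.

Emit:
move_arm --steps '[{"dx": -0.15, "dy": 0, "dz": -0.021, "spin": 0}, {"dx": -0.15, "dy": 0, "dz": -0.021, "spin": 0}, {"dx": -0.15, "dy": 0, "dz": -0.021, "spin": 0}, {"dx": -0.15, "dy": 0, "dz": -0.021, "spin": 0}, {"dx": -0.15, "dy": 0, "dz": -0.021, "spin": 0}, {"dx": -0.15, "dy": 0, "dz": -0.021, "spin": 0}, {"dx": -0.15, "dy": 0, "dz": -0.021, "spin": 0}, {"dx": -0.15, "dy": 0, "dz": -0.021, "spin": 0}, {"dx": -0.15, "dy": 0, "dz": -0.021, "spin": 0}, {"dx": -0.15, "dy": 0, "dz": -0.021, "spin": 0}, {"dx": -0.15, "dy": 0, "dz": -0.021, "spin": 0}, {"dx": -0.1, "dy": 0, "dz": -0.014, "spin": 0}]'

```text
time: 10.25
ee_pos: [0.548, -0.1797, 0.2372]
eef_rot: [0.035, 0.999, 0.0, 0.0]
ft_force: [-0.1, -0.4, 0.7]
width: 0.0081
grip_force: 0.0
```

```bash
python3 look.py p4
```

```text
10.35 [ 0.54791409 -0.17969781  0.23719711] [-0.90137744 -0.4457308   0.28614839]
```

View pics/p4.png

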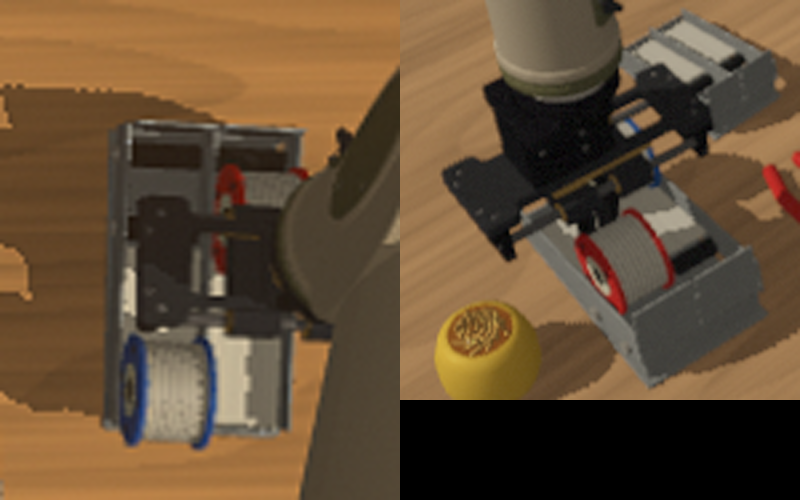

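The reel has dropped ahead of the fingers (right panel 625,262) and the force is zero. I back off and lift away, then check the seat.

Emit:
move_arm --steps '[{"dx": 0.5, "dy": 0, "dz": 0, "spin": 0}, {"dx": 1, "dy": 0, "dz": 0, "spin": 0}, {"dx": 1, "dy": 0, "dz": 0, "spin": 0}, {"dx": 1, "dy": 0, "dz": -1, "spin": 0}, {"dx": 0, "dy": 0, "dz": -2, "spin": 0}, {"dx": 0, "dy": 0, "dz": -3, "spin": 0}, {"dx": 0, "dy": 0, "dz": -3, "spin": 0}, {"dx": 0, "dy": 0, "dz": -3, "spin": 0}, {"dx": 0, "dy": 0, "dz": -3, "spin": 0}, {"dx": 0, "dy": 0, "dz": -2, "spin": 0}, {"dx": 0, "dy": 0, "dz": 0, "spin": 0}, {"dx": 0, "dy": 0, "dz": 0, "spin": 0}]'

```text
time: 11.55
ee_pos: [0.5121, -0.1774, 0.4069]
eef_rot: [0.035, 0.999, 0.0, 0.0]
ft_force: [0.7, -0.3, -0.4]
width: 0.0084
grip_force: 0.0
```

Emit:
move_arm --steps '[{"dx": 0, "dy": 3, "dz": 0, "spin": 0}, {"dx": 0, "dy": 3, "dz": 0, "spin": 0}, {"dx": 0, "dy": 3, "dz": 0, "spin": 0}, {"dx": 0, "dy": 3, "dz": 0, "spin": 0}, {"dx": 0, "dy": 3, "dz": 0, "spin": 0}, {"dx": 0, "dy": 3, "dz": 0, "spin": 0}, {"dx": 0, "dy": 3, "dz": 0, "spin": 0}, {"dx": 0, "dy": 3, "dz": 0, "spin": 0}, {"dx": 0, "dy": 3, "dz": 0, "spin": 0}, {"dx": 0, "dy": 3, "dz": 0, "spin": 0}, {"dx": 0, "dy": 0, "dz": 0, "spin": 0}, {"dx": 0, "dy": 0, "dz": 0, "spin": 0}]'

```text
time: 12.75
ee_pos: [0.5333, 0.1221, 0.4058]
eef_rot: [0.034, 0.999, -0.001, -0.001]
ft_force: [0.2, -1.4, 0.4]
width: 0.008
grip_force: 0.0
```

```bash
python3 look.py p5
python3 - <<'E'
from bench import imaging
from h import *
S=imaging.camera("scene");o=np.array([.4632,-.1463,.016])
d=pickle.load(open("c0.pkl","rb"))
m=np.zeros(S["img"].shape[:2],np.uint8);m[240:320,140:178]=mask(S["img"],"red")[240:320,140:178]
for c in cv2.findContours(m,cv2.RETR_EXTERNAL,cv2.CHAIN_APPROX_NONE)[0]:
    if len(c)>25: e=cv2.fitEllipse(c);print(e,onslope(S,e[0],o,-.07,.029),onslope(S,e[0],o,-.07,.035))
E
```

```text
12.85 [0.53354613 0.12063591 0.40645869] [-0.41621599 -1.44021385  0.93077926]
((168.446044921875, 297.1047668457031), (8.851941108703613, 28.692829132080078), 150.5228729248047) [ 0.14865454 -0.04964463] [ 0.15472804 -0.05170856]
```

View pics/p5.png

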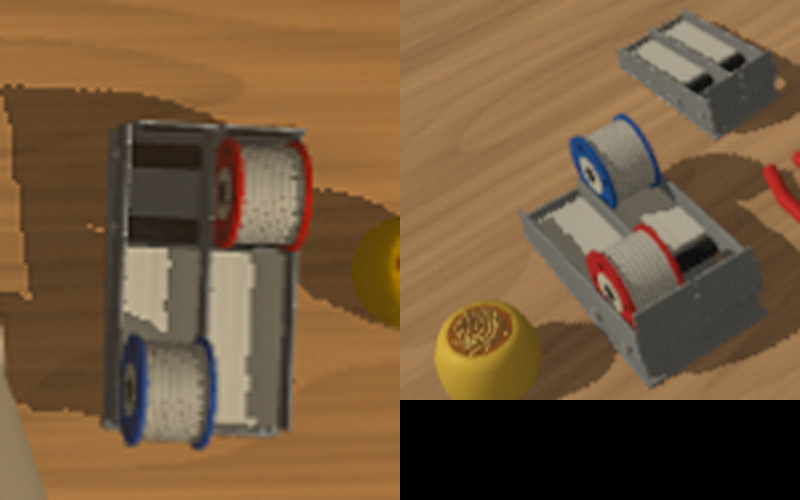

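The red reel is seated square between the rollers: flange centre measured at ramp x = 0.1487 against 0.149. The blue reel and tip cleaner are unmoved, and the hand is clear.

```bash
python3 -c "
from bench import job
print(job.close_job())"
```

```text
the job is handed in; nothing more can be done
None
```

The red reel was rolled up its lane and sits between the two rollers (measured at ramp x ≈ 0.149 m, on the seat); the hand is clear, nothing else looked disturbed, and the job is handed in (no verdict was returned).

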